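# Untangle the mixed-up places on the washroom cabinet

### The job

All four things on the cabinet were put back in each other's places: put each into its own again, the white cup standing in the middle of the round blue coaster, the brown bottle standing in the middle of the square white marble coaster, the pink pill organizer lying flat, flaps up and lengthwise in the middle of the green tray, and the red glasses case lying flat, right way up and lengthwise in the middle of the black tray. Every place is taken at first, so park things on the purple mat on the way. Set each thing down rather than dropping it, keep the cup and the bottle upright, and leave the tweezers where they lie.

Things in the scene. Friction and masses are not known exactly. Their poses are not given: they have to be found in the camera images.
- cup: White ceramic tumbler without a handle, upright, 85 mm high, outside diameter 62 mm at the rim and 58 mm at the foot, wall 4 mm, about 170 g (up to 240 g). Origin: centre of its underside, z up its axis. At the start it stands in one of the two trays.
- bottle: Brown glass bottle with a white screw cap and a blank paper label, upright, 100 mm high in all: round body of 47 mm diameter up to 66 mm, then a shoulder, cap of 30 mm diameter from 82 to 100 mm; about 150 g (up to 210 g). Origin: centre of its underside, z up its axis. At the start it stands in the other tray.
- organizer: Pink plastic weekly pill organizer, a long box with seven paler flaps in a row, all snapped shut (they do not open here): 150 mm long (its y axis), 36 mm wide (its x axis), 26 mm high, about 110 g (up to 155 g). Origin: centre of its underside, z up through the flaps. At the start it lies across one of the two coasters, sticking out over both sides.
- case: Dark red hard plastic reading-glasses case, shut, rounded edges: 158 mm long (its y axis), 54 mm wide (its x axis), 36 mm high, about 100 g (up to 140 g). Origin: centre of its underside, z up. At the start it lies across the other coaster, sticking out over both sides.
- cup_coaster: Round blue ceramic coaster, diameter 100 mm, 8 mm thick, stuck down: the cup's place. Origin: centre of its underside, on the cabinet top.
- bottle_coaster: Square white marble coaster, 100 x 100 mm, 8 mm thick, stuck down: the brown bottle's place. Origin: centre of its underside, on the cabinet top.
- organizer_tray: Green enamel tray, stuck down: the pill organizer's place. Outside 188 mm long (its y axis) by 80 mm wide (its x axis), rim 4 mm thick and 11 mm high, floor 5 mm above the cabinet top, so 180 x 72 mm inside. Origin: centre of its underside, on the cabinet top.
- case_tray: Black tray, stuck down: the glasses case's place. Outside 196 mm long (its y axis) by 90 mm wide (its x axis), rim 4 mm thick and 11 mm high, floor 5 mm above the cabinet top, so 188 x 82 mm inside. Origin: centre of its underside, on the cabinet top.
- mat: Purple silicone mat, stuck down, 180 mm long (its y axis) by 110 mm wide (its x axis), 3 mm thick, empty at the start: the free spot, wide enough for any one of the four things. Origin: centre of its underside, on the cabinet top.
- tweezers: Steel tweezers lying loose on the cabinet top among the rest, 95 mm long (its y axis), about 10 mm wide, 8 mm high; to be left alone. Origin: their middle, on the cabinet top. (Other bystanders: two round pots of 36 mm diameter, under 30 mm high, stand in the gaps at least 120 mm from the middle of every place; taller things stand only beyond 0.75 m ahead of the robot or 0.44 m to either side.)
Not all that is in view belongs to the job. Several things have the shape of the case; the one meant has the colours described above.

How it is judged (in metres and radians):
At the end, for the whole second after the job is handed in: Cup on the blue coaster and bottle on the marble one, within 15 mm of the centre; organizer in the green tray and case in the black tray, flat on its floor, within 15 mm of its centre each way and 0.2 rad of its length, either way round. All upright within 0.1 rad, released and at rest (horizontal distance between cup and cup_coaster below 0.015 m and z of cup in the frame of cup_coaster below 0.012 m and angle between each of cup, bottle, organizer, case's own z axis and vertical below 0.1 rad and linear speed of each of cup, bottle, organizer, case below 0.02 m/s and horizontal distance between bottle and bottle_coaster below 0.015 m and z of bottle in the frame of bottle_coaster below 0.012 m and x of organizer in the frame of organizer_tray between -0.015 and 0.015 m and y of organizer in the frame of organizer_tray between -0.015 and 0.015 m and angle between the y axis of organizer and the y axis of organizer_tray, either way round below 0.2 rad and z of organizer in the frame of organizer_tray below 0.009 m and x of case in the frame of case_tray between -0.015 and 0.015 m and y of case in the frame of case_tray between -0.015 and 0.015 m and angle between the y axis of case and the y axis of case_tray, either way round below 0.2 rad and z of case in the frame of case_tray below 0.009 m); the robot touches nothing.
It fails at once if the tweezers are pushed or carried more than 20 mm from where they lay (distance of tweezers from where it was at the start of the episode above 0.02 m).
It fails at once if the cup or the bottle is tipped by more than 35 degrees (angle between any of cup, bottle's own z axis and vertical above 0.61 rad).
It fails at once if one of the four things is dropped: out of the fingers with its underside more than 40 mm above the cabinet top ((height (world z) of cup above 0.04 m and contact force between cup and the fingers below 0.01 N) or (height (world z) of bottle above 0.04 m and contact force between bottle and the fingers below 0.01 N) or (height (world z) of organizer above 0.04 m and contact force between organizer and the fingers below 0.01 N) or (height (world z) of case above 0.04 m and contact force between case and the fingers below 0.01 N)).
It also fails if it takes over 134 s, if anything falls off the work surface, if the arm or the gripper's body presses on something with over 40 N, if the wrist force passes 120 N, or if a joint passes its speed limit or range.

### The arm

A 6-joint arm with a two-finger parallel gripper is mounted at the origin on the work surface. World frame = base frame: x ahead of the robot, y to its left, z up, the work surface at z = 0. Lengths are in mm, angles in degrees, forces in N, time in s.
With the tool pointing down it reaches from about 300 to 850 mm from the base axis. Payload 4.2 kg.
Tool frame: the origin (TCP) lies midway between the tips of the shut fingers; the grasp point (between the pads) lies 19 mm behind it; z points along the fingers, y is the line along which they close (so a half turn about z gives the same grasp; the last joint's range is limited). The gripper opens to 91 mm and grips with 3 to 60 N. Pads are 32 mm wide; open, the fingers measure 118 mm over their backs; the gripper's body (76 mm by 178 mm) begins 60 mm behind the grasp point.
Start: joints at [73.396, 18.312, 89.639, -0, 72.044, -1.146], TCP at [153.261, 554.215, 213.976] pointing down, gripper open.
Joint ranges: [-177.97, 177.97], [-48.28, 115.42], [12.27, 149.76], [-77.06, 257.06], [2.81, 150.46], [-146.56, 146.56]. Speed limits (degrees/s): [147.25, 147.25, 180, 180, 180, 180].

### API

Orientations are given as [roll, pitch, yaw] about the fixed x, y, z axes, in that order (R = Rz(yaw) Ry(pitch) Rx(roll)).
In Python, from workcell import env gives the robot as it stands.
- The arm moves only by the shell command python3 -m jog 'ROWS' [FORCE]. ROWS is a JSON object of lists of equal length, an entry for each row: "jaw": the finger opening in mm, from 0 to 91.2; "slide": the shift along the tool's x, y, z in units of 30 mm (1.0 is 30 mm), a list of three; "spin": the turn about the tool's z in units of 8 degrees (1.0 is 8 degrees). In form: {"jaw": [jaw, ...], "slide": [[dx, dy, dz], ...], "spin": [spin, ...]}. A call has 1 to 10 rows; each row shifts and turns the commanded pose from where the row before left it, along the tool's axes as they then stand; what a row does not reach is not made up. A row lasts 1/10 s, in which the tool goes at most 50 mm and 8.59 degrees, less where a joint would pass 70% of its speed; a pose out of reach is approached as far as the arm can. A call is refused whole if a number of a shift passes 1 or a number of a turn 1, either way. A call with a gripper value outside its range is refused whole. The fingers move at their own pace and stop on an object; FORCE is the grip in N (left out, the last holds). Time passes only in rows, so rows that do not move let the fingers close. It gives the time, the measured TCP pose, the force, the opening and the grip force at its end, in the units of the state.
- env.state(): the state, without advancing time (a new reading comes with each control period).
- env.grab_frame(name): name is "side" or "top"; returns the picture (400x640x3 uint8, red, green, blue); there is no depth.
- env.camera_model(name): a dict with "fx", "fy", "cx", "cy" (pixels), "camera_from_world" (4x4, takes a point from world to camera coordinates). Camera axes: x right, y up, looking along -z (the intrinsics and any distortion apply to the point x, -y, -z); pixel columns grow to the right and rows downward; lengths in mm; the calibration is good to about 2 mm. A picture is of the moment at which its call begins. camera_model takes no time and is no camera call.
- env.job_done(): hands the job in; it is judged then, once.
The state is a dict: "time_s": time; "qpos": joint angles; "qvel": joint speeds; "effort": joint torques, N m; "ee_pos": TCP position; "ee_rot": TCP orientation; "force": force on the tool from outside, world axes, zero at the start; "torque": the same for the moment, N m; "gripper_width": finger opening in mm; "gripper_force": force on a finger pad.
Only numpy, scipy, OpenCV 4.12 (cv2) and the standard library are available. Lean on these libraries where they do the work, as an engineer would, in place of code of your own. Each camera call takes 0.05 s, during which the arm holds its last target. There are 200 camera calls.

## Working session

There is one attempt and no reset: what is moved stays moved. The work goes in short steps, Python scripts to look and compute and a shell command to move; the robot and the scene stay as the last step left them, time stands still between calls to the robot, and variables do not carry over. Pictures are saved under pics/ and viewed, at most 14 in all, crops included, and the job is handed in when it is done.

```bash
ls; mkdir -p pics
python3 - <<'E'
from workcell import env
import cv2
print(env.state())
for n in("top","side"):
    cv2.imwrite(f"pics/{n}0.png",env.grab_frame(n)[:,:,::-1]); print(n,env.camera_model(n))
E
```

```text
pics
{'time_s': 0.0, 'qpos': array([ 7.33971178e+01,  1.83529330e+01,  8.97065596e+01, -1.15266037e-03,
        7.20433636e+01, -1.14772522e+00]), 'qvel': array([ 0.06426124, -0.01868386,  0.07436221, -0.09590647,  0.01000289,
        0.05205252]), 'effort': array([-3.00950465e-03, -4.12463737e+01, -2.31971580e+01,  7.25627365e-02,
        4.58649639e-02, -1.45558815e-04]), 'ee_pos': array([153.10744633, 553.71874567, 213.10628875]), 'ee_rot': array([-1.79897143e+02, -9.64576927e-04,  1.64545198e+02]), 'force': array([-1.11368201, -0.09111991,  0.15076672]), 'torque': array([-0.03089163,  0.00806246, -0.01409369]), 'gripper_force': 0.0, 'gripper_width': 91.1060178255768}
top {'fx': 368.9536900394465, 'fy': 368.9536900394465, 'cx': 315.59520533381004, 'cy': 200.76431399838137, 'camera_from_world': array([[ 6.32540608e-02, -9.97988843e-01,  4.14640012e-03,
        -1.84654101e+02],
       [ 9.75997662e-01,  6.27267086e-02,  2.08551967e-01,
        -4.40824561e+02],
       [-2.08392627e-01, -9.14488200e-03,  9.78002497e-01,
        -9.31887018e+02],
       [ 0.00000000e+00,  0.00000000e+00,  0.00000000e+00,
         1.00000000e+00]])}
side {'fx': 460.78112002496846, 'fy': 460.78112002496846, 'cx': 319.84604146930513, 'cy': 201.41440387452596, 'camera_from_world': array([[ 9.64845309e-01,  2.62038363e-01,  2.02342774e-02,
        -3.72261778e+02],
       [-2.01005931e-01,  6.86131180e-01,  6.99157078e-01,
         1.66114790e+02],
       [ 1.69322608e-01, -6.78645637e-01,  7.14681716e-01,
        -1.74667151e+03],
       [ 0.00000000e+00,  0.00000000e+00,  0.00000000e+00,
         1.00000000e+00]])}
```

View pics/top0.png

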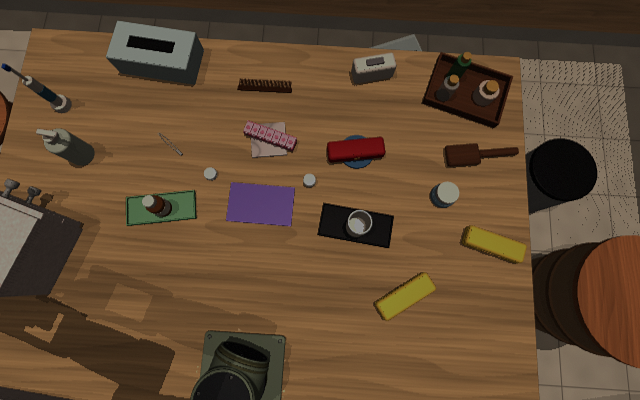

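View pics/side0.png

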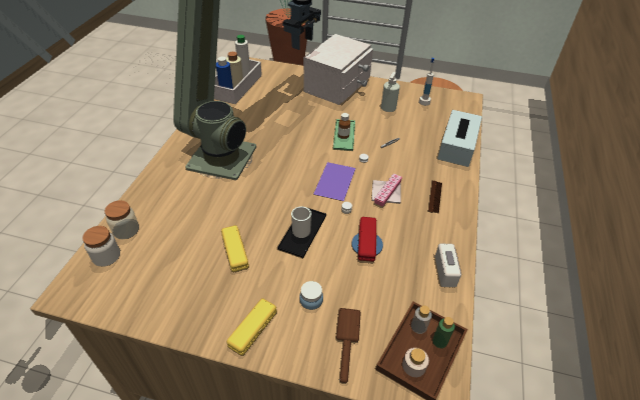

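The top view shows these things and their pixel positions:
- bottle on the green tray (161,208)
- organizer across the marble coaster (269,138)
- case across the blue coaster (356,150)
- cup on the black tray (357,225)
- free mat (260,204)
- tweezers (171,145)
- pots (210,173) and (309,180)

Next I'll measure these with colour masks in both views.

```bash
cat > h.py <<'E'
import numpy as np, cv2
from workcell import env
def cast(n,px,z):
    m=env.camera_model(n); T=m["camera_from_world"]; R=T[:3,:3]; c=-R.T@T[:3,3]
    px=np.atleast_2d(px).astype(float)
    d=np.c_[(px[:,0]-m["cx"])/m["fx"],-(px[:,1]-m["cy"])/m["fy"],-np.ones(len(px))]@R
    return (c+d*((z-c[2])/d[:,2])[:,None])[:,:2]
def mask(im,roi,lo,hi):
    x0,y0,x1,y1=roi; hsv=cv2.cvtColor(im,cv2.COLOR_RGB2HSV); k=np.zeros(im.shape[:2],np.uint8)
    k[y0:y1,x0:x1]=cv2.inRange(hsv,lo,hi)[y0:y1,x0:x1]
    return cv2.morphologyEx(k,cv2.MORPH_OPEN,np.ones((2,2),np.uint8))
def pts(k,big=True):
    cs=[c for c in cv2.findContours(k,cv2.RETR_EXTERNAL,cv2.CHAIN_APPROX_NONE)[0] if cv2.contourArea(c)>15]
    if big and cs: cs=[max(cs,key=cv2.contourArea)]
    return np.vstack(cs)[:,0,:] if cs else np.zeros((0,2))
def rect(n,p,z):
    (c,s,a)=cv2.minAreaRect(cast(n,p,z).astype(np.float32))
    b=a if s[0]>s[1] else a+90
    b=(b+90)%180-90   # direction of the long side from world x
    return np.round(c,1),np.round(sorted(s),1),round(b,1)
def circ(n,p,z):
    c,r=cv2.minEnclosingCircle(cast(n,p,z).astype(np.float32)); return np.round(c,1),round(2*r,1)
RED=((170,100,40),(180,255,255)); RED2=((0,150,40),(4,255,255))
E
python3 - <<'E'
from h import *
for n,seeds in (("top",dict(green=(135,212),mat=(245,215),black=(330,228),blue=(356,164),marble=(262,150),pink=(262,134),case=(356,150),cup=(350,217),cap=(149,201),wood=(300,210),tw=(171,144))),
 ("side",dict(green=(345,145),mat=(335,180),black=(300,245),blue=(357,247),marble=(381,185),pink=(392,185),case=(368,235),cup=(300,222),cap=(345,117),wood=(280,180)))):
    h=cv2.cvtColor(env.grab_frame(n),cv2.COLOR_RGB2HSV)
    print(n,{k:h[y-1:y+2,x-1:x+2].reshape(-1,3).mean(0).astype(int).tolist() for k,(x,y) in seeds.items()})
a=cv2.resize(cv2.imread("pics/top0.png")[110:260,110:410],None,fx=2.6,fy=2.6,interpolation=cv2.INTER_CUBIC); cv2.imwrite("pics/z.png",a)
E
```

```text
top {'green': [54, 84, 105], 'mat': [134, 108, 111], 'black': [23, 33, 20], 'blue': [104, 121, 74], 'marble': [9, 57, 138], 'pink': [176, 83, 135], 'case': [99, 214, 105], 'cup': [21, 40, 93], 'cap': [28, 32, 143], 'wood': [15, 140, 132], 'tw': [14, 119, 103]}
side {'green': [60, 65, 176], 'mat': [131, 103, 181], 'black': [55, 6, 29], 'blue': [123, 103, 112], 'marble': [10, 33, 205], 'pink': [173, 52, 203], 'case': [179, 197, 161], 'cup': [19, 34, 101], 'cap': [23, 25, 143], 'wood': [16, 108, 184]}
```

View pics/z.png

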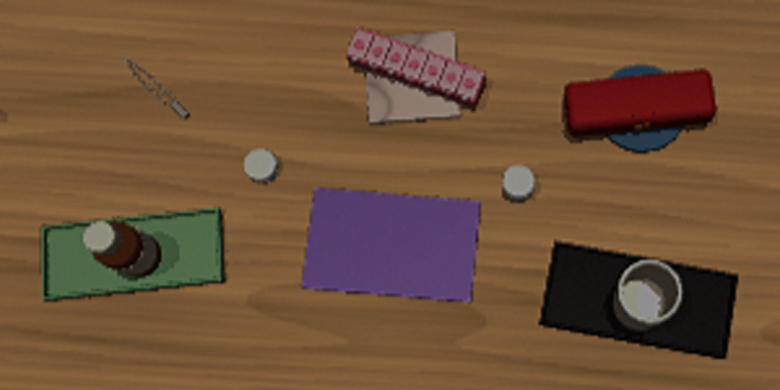

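The zoomed crop (2.6x from 110,110) confirms the layout. The organizer lies diagonally across the marble coaster, and the case lies across the blue one. Now the measurements.

```bash
cat > meas.py <<'E'
from h import *
R={"top":dict(green=(120,180,205,235),mat=(215,170,305,235),black=(308,195,405,255),blue=(330,125,385,175),marble=(238,115,302,165),pink=(238,110,302,158),case=(318,125,395,172),cap=(138,190,158,210),cup=(340,205,378,243)),
 "side":dict(green=(325,110,365,160),mat=(305,155,365,205),black=(270,195,335,262),blue=(345,220,390,265),marble=(365,170,415,210),pink=(365,165,412,212),case=(345,205,390,270),cap=(336,108,354,124),cup=(285,200,318,245))}
H=dict(green=((40,40,30),(85,255,255)),mat=((122,60,50),(150,255,255)),black=((0,0,0),(180,255,52)),blue=((95,60,40),(128,255,255)),marble=((0,0,80),(30,72,255)),pink=((160,40,50),(180,160,255)),case=((174,120,30),(180,255,255)),cap=((0,0,90),(60,60,255)),cup=((0,0,55),(60,70,255)))
if __name__=="__main__":
  for n in("top","side"):
    im=env.grab_frame(n); K={k:mask(im,R[n][k],*H[k]) for k in R[n]}
    hsv=cv2.cvtColor(im,cv2.COLOR_RGB2HSV)
    K["case"]|=mask(im,R[n]["case"],(0,160,30),(4,255,255))
    for k,z in(("green",11),("mat",3),("black",11),("marble",8)): print(n,k,*rect(n,pts(K[k],k in("mat","case")),z))
    for k,z in(("pink",26),("case",26)):
        p=pts(K[k]); print(n,k,*rect(n,p,z))
    print(n,"blue",*circ(n,pts(K["blue"],False),8))
    for k,z in(("cap",96),("cup",47.5)):
        p=pts(K[k]); b=cv2.boundingRect(p.astype(np.int32)); print(n,k,p.mean(0).round(1),b,cast(n,[b[0]+b[2]/2-.5,b[1]+b[3]/2-.5],z).round(1))
    lab=im.copy(); 
    for k in K: cv2.drawContours(lab,cv2.findContours(K[k],cv2.RETR_EXTERNAL,cv2.CHAIN_APPROX_NONE)[0],-1,(255,255,0),1)
    globals()[n]=lab
  t=cv2.resize(top[100:260,110:410],None,fx=2,fy=2,interpolation=0); s=cv2.resize(side[105:270,265:425],None,fx=1.25,fy=2,interpolation=0)
  o=np.zeros((330,800,3),np.uint8); o[:320,:600]=t; o[:330,600:800]=s
  cv2.imwrite("pics/lab.png",o[:,:,::-1])
E
python3 meas.py
```

```text
top green [411.2 263.9] [ 80.5 186.5] -80.3
top mat [440.5  -6.4] [109.5 179.2] 88.9
top black [ 396.4 -270.4] [ 90.  196.3] 83.0
top marble [628.8 -11.3] [98.5 98.9] -81.7
top pink [635.  -17.2] [ 39.9 149.7] 73.2
top case [ 609.5 -261.7] [48.5 69.7] -82.3
top blue [ 608.7 -264.8] 96.9
top cap [148.3 201.6] (143, 196, 12, 12) [[412.4 261.9]]
top cup [359.2 223.6] (349, 211, 24, 25) [[ 399.7 -277.3]]
side green [419.6 257.8] [ 77.2 194.4] -80.1
side mat [447.5  -8.5] [108.1 178.9] 88.8
side black [ 405.3 -276.2] [ 88.5 197.7] 82.9
side marble [634.4 -15.8] [ 99.3 104.3] -81.8
side pink [640.8 -23.7] [ 41.7 168.1] 74.8
side case [ 611.7 -259.3] [ 52.  174.4] -79.7
side blue [ 615.5 -267.6] 97.9
side cap [345.8 117. ] (342, 114, 8, 8) [[417.3 254.9]]
side cup [302.  222.2] (292, 207, 21, 32) [[ 399.7 -270.9]]
```

View pics/lab.png

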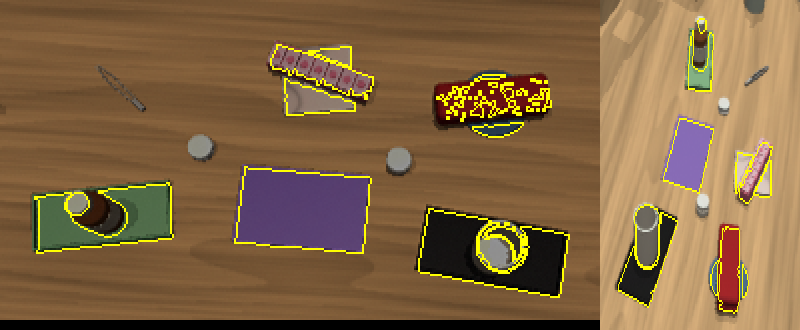

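The masks fit, except that the case's red hue wraps around and breaks its mask. The two cameras differ by a steady (7,-4) mm or so, so I'll use their mean for absolute positions. A grasp and its placing share that bias. Next I'll fix the case mask and write a small helper that works out the moves.

```bash
cat >> h.py <<'E'
def plan(x,y,z,yaw):
    "units for: spin first, then slide (tool down) from the present pose"
    s=env.state(); p=s["ee_pos"]; w=s["ee_rot"][2]; a=np.radians(yaw)
    d=np.array([x,y,z])-p; sp=(w-yaw+180)%360-180
    t=np.array([d[0]*np.cos(a)+d[1]*np.sin(a), d[0]*np.sin(a)-d[1]*np.cos(a), -d[2]])/30
    print("at",p.round(1),"rpy",s["ee_rot"].round(1),"t",round(s["time_s"],1),"w",round(s["gripper_width"],1),"| spin",(sp/8).round(2),"slide",t.round(2))
E
python3 - <<'E'
from h import *
for n,roi in(("top",(318,125,395,172)),("side",(345,205,390,270))):
    im=env.grab_frame(n); r=im.astype(int); k=np.zeros(im.shape[:2],np.uint8)
    k[roi[1]:roi[3],roi[0]:roi[2]]=((r[...,0]>35)&(r[...,0]>2.5*r[...,1]))[roi[1]:roi[3],roi[0]:roi[2]]
    k=cv2.morphologyEx(k,cv2.MORPH_OPEN,np.ones((3,3),np.uint8))
    print(n,*rect(n,pts(k),30),*rect(n,pts(k),40))
plan(637.5,-20,180,73.7)
E
```

```text
top [ 612.4 -257.5] [ 53.6 159.3] -80.3 [ 608.7 -256.5] [ 53.1 157.6] -80.3
side [ 608.2 -259.6] [ 51.9 176.6] -79.6 [ 608.9 -268.1] [ 51.4 175. ] -79.6
at [153.3 554.2 213.8] rpy [-180.     0.   164.5] t 0.4 w 91.2 | spin 11.36 slide [-13.84  20.86   1.13]
```

```bash
python3 -m jog '{"jaw":[90,90,90,90,90,90,90,90,90,90],"slide":[[0,0,0],[0,0,0],[0,0,0],[0,0,0],[0,0,0],[0,0,0],[0,0,0],[0,0,0],[0,0,0],[0,0,0]],"spin":[1,1,1,1,1,1,1,1,1,1]}' 25
python3 -m jog '{"jaw":[80,80,80,80,80,80,80,80,80,80],"slide":[[0,0,0],[0,0,0],[-0.65,1,0],[-0.65,1,0],[-0.65,1,0],[-0.65,1,0],[-0.65,1,0],[-0.65,1,0],[-0.65,1,0],[-0.65,1,0]],"spin":[0.7,0.7,0,0,0,0,0,0,0,0]}'
python3 -m jog '{"jaw":[80,80,80,80,80,80,80,80,80,80],"slide":[[-0.65,1,0],[-0.65,1,0],[-0.65,1,0],[-0.65,1,0],[-0.65,1,0],[-0.65,1,0],[-0.65,1,0],[-0.65,1,0],[-0.65,1,0],[-0.65,1,0]],"spin":[0,0,0,0,0,0,0,0,0,0]}'
python3 -c "
from h import *
plan(637,-19.5,19,73.5)"
```

```text
time_s: 1.4
ee_pos: [153.2, 554.2, 214.0]
ee_rot: [180.0, -0.0, 84.2]
force: [0.5, -0.0, -0.6]
gripper_width: 89.9
gripper_force: 0.0
time_s: 2.4
ee_pos: [339.2, 334.8, 214.1]
ee_rot: [180.0, -0.0, 73.4]
force: [1.0, 0.2, -0.1]
gripper_width: 79.8
gripper_force: 0.0
time_s: 3.4
ee_pos: [570.8, 61.9, 214.0]
ee_rot: [180.0, -0.0, 73.3]
force: [0.2, 0.2, -0.5]
gripper_width: 79.9
gripper_force: 0.0
at [570.8  61.9 214. ] rpy [180.   -0.   73.3] t 3.4 w 79.9 | spin -0.02 slide [-1.97  2.89  6.5 ]
```

```bash
python3 -m jog '{"jaw":[80,80,80,80,80,80,80,80,80,80],"slide":[[-0.66,0.96,0],[-0.66,0.96,0],[-0.65,0.97,0],[0,0,0.9],[0,0,0.9],[0,0,0.9],[0,0,0.9],[0,0,0.9],[0,0,0.9],[0,0,0.7]],"spin":[0,0,0,0,0,0,0,0,0,0]}'
python3 -m jog '{"jaw":[80,80,80],"slide":[[0,0,0.4],[0,0,0],[0,0,0]],"spin":[0,0,0]}'
python3 - <<'E'
from h import *
plan(637,-19.5,19,73.5)
a=env.grab_frame("top")[90:190,200:340]; b=env.grab_frame("side")[140:240,330:470]
cv2.imwrite("pics/g1.png",cv2.resize(np.hstack([a,b]),None,fx=2.8,fy=2.8,interpolation=2)[:,:,::-1])
E
```

```text
time_s: 4.4
ee_pos: [635.5, -18.3, 29.2]
ee_rot: [-179.9, 0.0, 73.3]
force: [-0.0, -0.2, 0.7]
gripper_width: 80.3
gripper_force: 0.0
time_s: 4.7
ee_pos: [636.8, -18.3, 19.6]
ee_rot: [179.9, -0.0, 73.3]
force: [0.6, 0.2, 0.0]
gripper_width: 79.9
gripper_force: 0.0
at [636.8 -18.3  19.6] rpy [179.9  -0.   73.3] t 4.7 w 79.9 | spin -0.02 slide [-0.04  0.02  0.02]
```

View pics/g1.png

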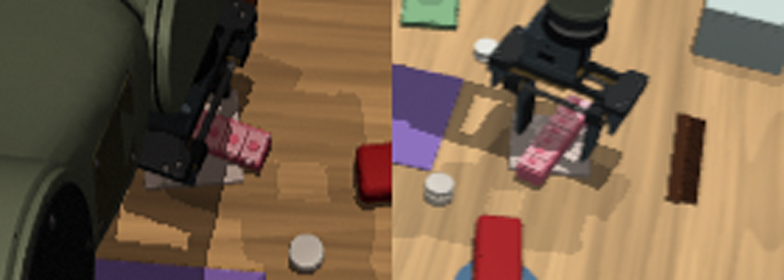

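Fingers straddle the organizer on the marble coaster. I'll close and lift.

```bash
python3 -m jog '{"jaw":[30,30,30,30,30,30,30,30],"slide":[[0,0,0],[0,0,0],[0,0,0],[0,0,0],[0,0,0],[0,0,-0.4],[0,0,-0.8],[0,0,-0.8]],"spin":[0,0,0,0,0,0,0,0]}' 25
python3 -m jog '{"jaw":[30,30,30,30,30,30,30,30,30,30],"slide":[[-0.1,-0.4,0],[-0.2,-0.8,0],[-0.2,-0.85,0],[-0.2,-0.85,0],[-0.2,-0.85,0],[-0.2,-0.85,0],[-0.2,-0.8,0],[-0.2,-0.6,0],[-0.05,-0.27,0],[0,0,0]],"spin":[0,0,0,0,0,0,0,0,0,0]}'
python3 -c "
from h import *
plan(444,-7.5,14.5,73.3)"
```

```text
time_s: 5.6
ee_pos: [635.7, -18.3, 79.7]
ee_rot: [-179.9, 0.0, 73.3]
force: [0.6, 0.3, -1.4]
gripper_width: 35.3
gripper_force: 25.0
time_s: 6.6
ee_pos: [442.0, -8.9, 79.4]
ee_rot: [180.0, -0.0, 73.3]
force: [0.6, 0.7, -1.0]
gripper_width: 35.4
gripper_force: 25.0
at [442.   -8.9  79.4] rpy [180.   -0.   73.3] t 6.6 w 35.4 | spin 0.0 slide [0.06 0.05 2.16]
```

```bash
python3 -m jog '{"jaw":[30,30,30,30,30,30,60,60,60,60],"slide":[[0,0,0.6],[0,0,0.7],[0,0,0.5],[0,0,0.25],[0,0,0.1],[0,0,0],[0,0,0],[0,0,0],[0,0,0],[0,0,0]],"spin":[0,0,0,0,0,0,0,0,0,0]}'
python3 -m jog '{"jaw":[60,60,60,60,60,60,60,60,60,60],"slide":[[0,0,-0.5],[0,0,-1],[0,0,-1],[0,0,-1],[0,0,-1],[0,0,-1],[0,-1,0],[0,-1,0],[0,-1,0],[0,-1,0]],"spin":[0,0,0,0,0,0,0,0,0,0]}'
```

```text
time_s: 7.6
ee_pos: [443.0, -9.0, 14.3]
ee_rot: [180.0, -0.0, 73.3]
force: [-0.3, -0.4, -0.5]
gripper_width: 59.4
gripper_force: 0.0
time_s: 8.6
ee_pos: [326.4, 25.7, 179.2]
ee_rot: [-180.0, -0.0, 73.3]
force: [0.4, 0.8, 0.3]
gripper_width: 59.8
gripper_force: 0.0
```

Run:
```python
from h import *
from meas import R,H
for n in("top","side"):
    im=env.grab_frame(n)
    for k,roi,z in(("marble",None,8),("pink",(215,165,305,240) if n=="top" else (300,150,370,215),21),("green",None,11)):
        p=pts(mask(im,roi or R[n][k],*H[k]),k!="green"); print(n,k,len(p),*(rect(n,p,z) if len(p) else ()))
    p=pts(mask(im,R[n]["cap"],*H["cap"])); b=cv2.boundingRect(p.astype(np.int32)); print("cap",b,cast(n,[b[0]+b[2]/2-.5,b[1]+b[3]/2-.5],96).round(1))
    globals()[n]=im
o=np.hstack([top[110:260,110:310],side[100:250,310:450]])
cv2.imwrite("pics/g2.png",cv2.resize(o,None,fx=2.3,fy=2.3,interpolation=2)[:,:,::-1])
plan(415,258,120,85)
```

```text
top marble 130 [628.  -11.4] [ 99.1 100.1] 8.4
top pink 143 [442.5  -9. ] [ 38.1 150.7] 73.2
top green 0
cap (0, 0, 0, 0) [[966.2 774.9]]
side marble 93 [634.5 -16.3] [ 99.3 105.3] -81.8
side pink 74 [449.5 -13.3] [ 45.3 167.4] 73.4
side green 124 [419.3 257.8] [ 77.6 194.4] -80.1
cap (342, 114, 8, 8) [[417.3 254.9]]
at [324.   25.9 178.9] rpy [-179.8    0.    73.4] t 8.7 w 60.2 | spin -1.45 slide [7.97 2.35 1.96]
```

View pics/g2.png

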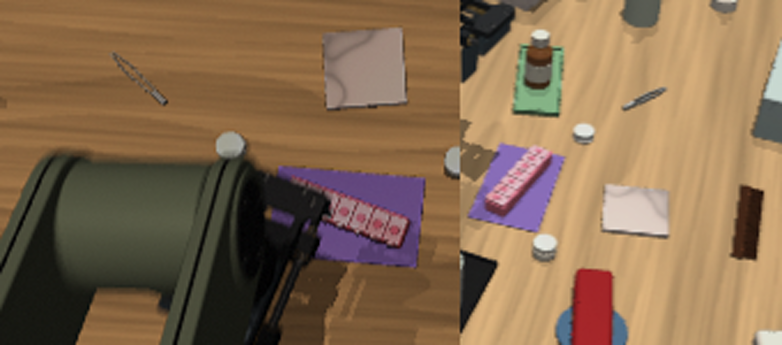

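The organizer lies on the mat, and its pose in the top view (442.5,-9) matches the release TCP (443,-9). So the top camera can be trusted, and I'll use it from here. Marble is at (628,-11.4) and the bottle at about (412,261). I'll move over the bottle next.

```bash
python3 -m jog '{"jaw":[85,85,85,85,85,85,85,85,85,85],"slide":[[0.85,0.06,0],[0.95,0.06,0],[0.95,0.06,0],[0.95,0.07,0],[0.95,0.07,0],[0.95,0.07,0],[0.95,0.06,0],[0.95,0.06,0],[0.85,0.06,0],[0,0,0]],"spin":[0,0,0,0,0,0,0,0,0,0]}'
python3 -c "
from h import *
plan(412,261,38,73.3)
im=env.grab_frame('side')[60:200,270:430]; cv2.imwrite('pics/g3.png',cv2.resize(im,None,fx=3,fy=3,interpolation=2)[:,:,::-1])"
```

```text
time_s: 9.7
ee_pos: [417.9, 263.3, 179.0]
ee_rot: [179.9, -0.1, 73.5]
force: [0.7, -0.0, -0.6]
gripper_width: 85.2
gripper_force: 0.0
at [417.9 263.3 179. ] rpy [ 1.799e+02 -1.000e-01  7.350e+01] t 9.7 w 85.2 | spin 0.02 slide [-0.13 -0.17  4.7 ]
```

View pics/g3.png

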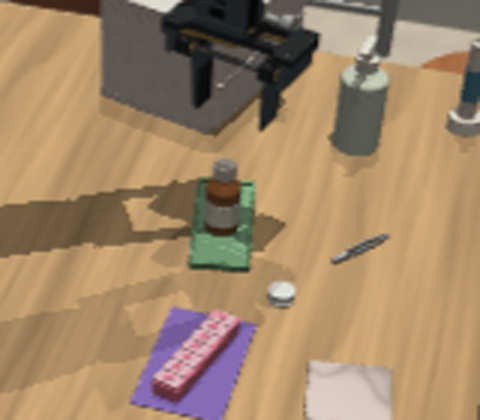

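The gripper hangs above the bottle at the green tray, with the oven behind and clear. Descend and grip.

```bash
python3 -m jog '{"jaw":[85,85,85,85,85,85,85,85,85,85],"slide":[[-0.13,-0.17,0],[0,0,0.4],[0,0,0.7],[0,0,0.7],[0,0,0.7],[0,0,0.7],[0,0,0.7],[0,0,0.5],[0,0,0.3],[0,0,0]],"spin":[0,0,0,0,0,0,0,0,0,0]}'
python3 -m jog '{"jaw":[70,60,55,50,45,40,40,40],"slide":[[0,0,0],[0,0,0],[0,0,0],[0,0,0],[0,0,0],[0,0,0],[0,0,0],[0,0,0]],"spin":[0,0,0,0,0,0,0,0]}' 25
python3 -c "
from h import *
plan(628,-11.4,46,73.3)"
```

```text
time_s: 10.75
ee_pos: [408.7, 257.2, 37.3]
ee_rot: [-179.9, 0.1, 73.3]
force: [0.5, -0.2, -0.0]
gripper_width: 84.9
gripper_force: 0.0
time_s: 11.55
ee_pos: [410.4, 258.5, 38.9]
ee_rot: [179.9, -0.1, 73.3]
force: [1.5, -0.2, 4.3]
gripper_width: 46.3
gripper_force: 25.0
at [410.4 258.5  38.9] rpy [ 1.799e+02 -1.000e-01  7.330e+01] t 11.6 w 46.3 | spin 0.01 slide [-6.53  9.53 -0.24]
```

```bash
python3 -m jog '{"jaw":[40,40,40,40,40,40,40,40,40,40],"slide":[[0,0,-0.3],[0,0,-0.6],[0,0,-0.7],[0,0,-0.4],[-0.2,0.3,0],[-0.4,0.6,0],[-0.6,0.9,0],[-0.6,0.9,0],[-0.6,0.9,0],[-0.6,0.9,0]],"spin":[0,0,0,0,0,0,0,0,0,0]}'
python3 -m jog '{"jaw":[40,40,40,40,40,40,40,40,40],"slide":[[-0.6,0.9,0],[-0.6,0.9,0],[-0.6,0.9,0],[-0.6,0.9,0],[-0.5,0.75,0],[-0.4,0.5,0],[-0.2,0.2,0],[0,0,0],[0,0,0]],"spin":[0,0,0,0,0,0,0,0,0]}'
python3 -c "
from h import *
plan(628,-11.4,42,73.3)"
```

```text
time_s: 12.55
ee_pos: [513.2, 131.4, 97.3]
ee_rot: [-179.9, 0.1, 73.3]
force: [0.8, 0.6, -2.1]
gripper_width: 46.3
gripper_force: 25.0
time_s: 13.45
ee_pos: [627.3, -10.0, 98.1]
ee_rot: [-179.9, -0.0, 73.4]
force: [-0.5, -0.3, -1.9]
gripper_width: 46.2
gripper_force: 25.0
at [627.3 -10.   98.1] rpy [-179.9   -0.    73.4] t 13.4 w 46.2 | spin 0.01 slide [-0.04  0.03  1.87]
```

```bash
python3 -m jog '{"jaw":[40,40,40,40,40,40,40,40],"slide":[[-0.04,0.04,0.3],[0,0,0.5],[0,0,0.5],[0,0,0.3],[0,0,0.2],[0,0,0.05],[0,0,0.03],[0,0,0]],"spin":[0,0,0,0,0,0,0,0]}'
python3 -c "
from h import *
plan(628,-11.4,41.5,73.3)
im=env.grab_frame('side')[130:230,340:460]; cv2.imwrite('pics/g4.png',cv2.resize(im,None,fx=4,fy=4,interpolation=2)[:,:,::-1])"
```

```text
time_s: 14.25
ee_pos: [629.5, -12.1, 42.5]
ee_rot: [179.9, -0.0, 73.3]
force: [0.0, -0.8, -2.1]
gripper_width: 45.8
gripper_force: 25.0
at [629.5 -12.1  42.5] rpy [179.9  -0.   73.3] t 14.2 w 45.8 | spin 0.01 slide [ 0.01 -0.06  0.03]
```

View pics/g4.png

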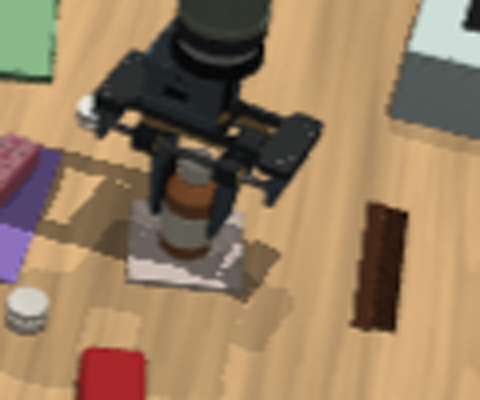

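The bottle stands over the middle of the marble coaster, about a millimetre above it. Lower a touch, release and go back to the organizer.

```bash
python3 -m jog '{"jaw":[40,40,50,60,70,75,75,75,75],"slide":[[0,0,0.04],[0,0,0],[0,0,0],[0,0,0],[0,0,0],[0,0,-0.3],[0,0,-0.8],[0,0,-1],[0,0,-1]],"spin":[0,0,0,0,0,0,0,0,0]}'
python3 -m jog '{"jaw":[75,75,75,75,75,75,75,75,75],"slide":[[0,0,-1],[-0.28,-0.9,0],[-0.28,-1,0],[-0.28,-1,0],[-0.28,-1,0],[-0.28,-1,0],[-0.27,-1,0],[0,0,0],[0,0,0]],"spin":[0,0,0,0,0,0,0,0,0]}'
python3 -c "
from h import *
plan(443,-9,14.5,73.3)"
```

```text
time_s: 15.2
ee_pos: [629.1, -12.2, 135.2]
ee_rot: [-180.0, -0.0, 73.3]
force: [0.2, -1.1, -0.0]
gripper_width: 75.0
gripper_force: 0.0
time_s: 16.1
ee_pos: [445.6, -9.4, 164.8]
ee_rot: [179.9, -0.0, 73.3]
force: [-0.2, 0.8, 0.5]
gripper_width: 75.0
gripper_force: 0.0
at [445.6  -9.4 164.8] rpy [179.9  -0.   73.3] t 16.1 w 75.0 | spin 0.0 slide [-0.01 -0.09  5.01]
```

Down on the organizer, grip and lift, then work out the move to the green tray (411,264, long axis about 99.8°).

```bash
python3 -m jog '{"jaw":[75,75,75,75,75,75,75,75],"slide":[[0,-0.08,0.5],[0,0,0.9],[0,0,0.9],[0,0,0.9],[0,0,0.9],[0,0,0.6],[0,0,0.3],[0,0,0]],"spin":[0,0,0,0,0,0,0,0]}'
python3 -m jog '{"jaw":[30,30,30,30,30,30,30,30,30,30],"slide":[[0,0,0],[0,0,0],[0,0,0],[0,0,0],[0,0,0],[0,0,-0.4],[0,0,-0.8],[0,0,-0.8],[0,0,0],[0,0,0]],"spin":[0,0,0,0,0,0,0,-0.7,-0.9,-0.9]}' 25
python3 -m jog '{"jaw":[30,30],"slide":[[0,0,0],[0,0,0]],"spin":[-0.8,0]}'
python3 -c "
from h import *
plan(412,263.5,18,99.8)"
```

```text
time_s: 16.9
ee_pos: [443.4, -8.7, 13.0]
ee_rot: [-179.9, 0.0, 73.3]
force: [0.6, 0.4, -0.1]
gripper_width: 75.2
gripper_force: 0.0
time_s: 17.9
ee_pos: [443.2, -8.8, 74.6]
ee_rot: [179.9, 0.0, 93.6]
force: [0.2, -0.2, -1.8]
gripper_width: 35.6
gripper_force: 25.0
time_s: 18.1
ee_pos: [442.6, -8.7, 73.8]
ee_rot: [-180.0, -0.0, 99.7]
force: [-0.7, -1.0, -1.7]
gripper_width: 36.3
gripper_force: 25.0
at [442.6  -8.7  73.8] rpy [-180.    -0.    99.7] t 18.1 w 36.3 | spin -0.01 slide [9.12 0.54 1.86]
```

```bash
python3 -m jog '{"jaw":[30,30,30,30,30,30,30,30,30,30],"slide":[[0.3,0.02,0],[0.7,0.05,0],[1,0.06,0],[1,0.06,0],[1,0.06,0],[1,0.06,0],[1,0.06,0],[1,0.06,0],[1,0.06,0],[0.72,0.04,0]],"spin":[0,0,0,0,0,0,0,0,0,0]}'
python3 -m jog '{"jaw":[30,30,30,30,30,30],"slide":[[0.4,0.02,0],[0,0,0],[0,0,0.4],[0,0,0.5],[0,0,0.3],[0,0,0]],"spin":[0,0,0,0,0,0]}'
python3 -c "
from h import *
plan(411.5,263.7,16,99.8)
im=env.grab_frame('side')[80:180,300:420]; cv2.imwrite('pics/g5.png',cv2.resize(im,None,fx=4,fy=4,interpolation=2)[:,:,::-1])"
```

```text
time_s: 19.1
ee_pos: [413.6, 254.0, 73.7]
ee_rot: [-180.0, -0.0, 99.7]
force: [-0.2, -0.2, -1.8]
gripper_width: 36.0
gripper_force: 25.0
time_s: 19.7
ee_pos: [412.0, 262.4, 36.7]
ee_rot: [-179.8, 0.1, 99.7]
force: [0.1, 1.0, -1.1]
gripper_width: 35.6
gripper_force: 25.0
at [412.  262.4  36.7] rpy [-1.798e+02  1.000e-01  9.970e+01] t 19.7 w 35.6 | spin -0.02 slide [ 0.05 -0.01  0.69]
```

View pics/g5.png

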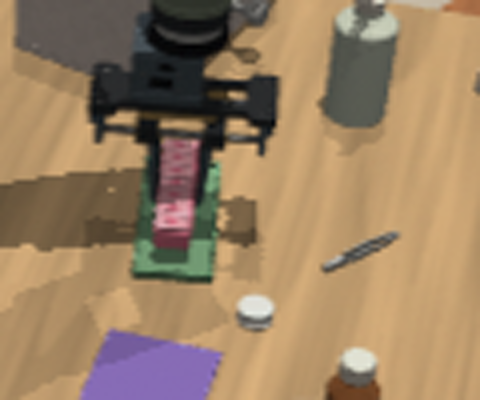

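The organizer hangs lengthwise over the green tray, centred. Lower and release it.

```bash
python3 -m jog '{"jaw":[30,30,30,30,30,55,55,55,55],"slide":[[0.04,0,0.3],[0,0,0.2],[0,0,0.14],[0,0,0.05],[0,0,0],[0,0,0],[0,0,0],[0,0,-0.2],[0,0,-0.6]],"spin":[0,0,0,0,0,0,0,0,0]}'
python3 -m jog '{"jaw":[85,85,85,85,85,85,85,85],"slide":[[0,0,-1],[0,0,-1],[0,0,-1],[0,0,-1],[0,0,-0.5],[-1,0,0],[-1,0,0],[-1,0,0]],"spin":[0,0,0,0,0,0,0,0]}'
python3 -c "
from h import *
plan(611,-257.5,19,99.8)"
```

```text
time_s: 20.65
ee_pos: [411.8, 264.3, 40.5]
ee_rot: [-179.8, 0.1, 99.7]
force: [-0.5, 1.1, 0.9]
gripper_width: 55.0
gripper_force: 0.0
time_s: 21.45
ee_pos: [428.0, 175.4, 176.8]
ee_rot: [179.9, -0.0, 99.8]
force: [-0.4, -0.3, -1.2]
gripper_width: 84.8
gripper_force: 0.0
at [428.  175.4 176.8] rpy [179.9  -0.   99.8] t 21.4 w 84.8 | spin -0.0 slide [-15.26   3.55   5.26]
```

```bash
python3 -m jog '{"jaw":[85,85,85,85,85,85,85,85,85,85],"slide":[[-0.95,0.22,0],[-0.95,0.22,0],[-0.95,0.22,0],[-0.95,0.22,0],[-0.95,0.22,0],[-0.95,0.22,0],[-0.95,0.22,0],[-0.95,0.22,0],[-0.95,0.22,0],[-0.95,0.22,0]],"spin":[0,0,0,0,0,0,0,0,0,0]}'
python3 -m jog '{"jaw":[85,85,85,85,85,85,85,85,85],"slide":[[-0.95,0.22,0],[-0.95,0.22,0],[-0.95,0.22,0],[-0.95,0.22,0],[-0.95,0.22,0],[-0.6,0.22,0],[0,0,0],[0,0,0.9],[0,0,0.9]],"spin":[0,0,0,0,0,0,0,0,0]}'
python3 -m jog '{"jaw":[85,85],"slide":[[0,0,0.7],[0,0,0]],"spin":[0,0]}'
python3 -c "
from h import *
plan(611,-257.5,19,99.8)
im=env.grab_frame('side')[170:290,290:450]; cv2.imwrite('pics/g6.png',cv2.resize(im,None,fx=3,fy=3,interpolation=2)[:,:,::-1])"
```

```text
time_s: 22.45
ee_pos: [541.6, -94.7, 176.6]
ee_rot: [180.0, 0.0, 99.7]
force: [0.3, 0.3, -0.2]
gripper_width: 85.0
gripper_force: 0.0
time_s: 23.35
ee_pos: [607.6, -244.5, 122.7]
ee_rot: [179.9, 0.0, 99.7]
force: [0.0, -0.1, -0.3]
gripper_width: 85.2
gripper_force: 0.0
time_s: 23.55
ee_pos: [604.9, -243.2, 98.1]
ee_rot: [-179.7, -0.2, 99.8]
force: [-0.8, -0.1, -0.1]
gripper_width: 85.0
gripper_force: 0.0
at [ 604.9 -243.2   98.1] rpy [-179.7   -0.2   99.8] t 23.6 w 85.0 | spin -0.0 slide [-0.51  0.12  2.64]
```

View pics/g6.png

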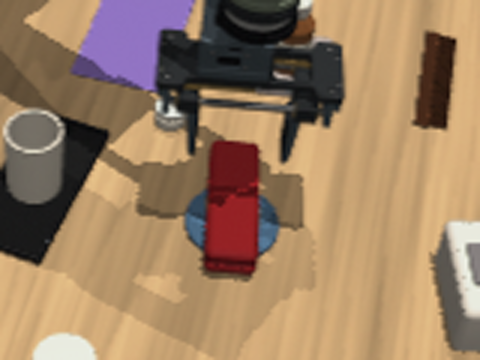

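Jaws straddle the case about 14 mm short of its middle, as the numbers say. Correct, descend and grip.

```bash
python3 -m jog '{"jaw":[85,85,85,85,85,85,85],"slide":[[-0.5,0.12,0],[0,0,0.6],[0,0,0.9],[0,0,0.7],[0,0,0.4],[0,0,0],[0,0,0]],"spin":[0,0,0,0,0,0,0]}'
python3 -m jog '{"jaw":[48,48,48,48,48,48,48,48,48],"slide":[[0,0,0],[0,0,0],[0,0,0],[0,0,0],[0,0,0],[0,0,-0.4],[0,0,-0.8],[0,0,-0.8],[0,0,0]],"spin":[0,0,0,0,0,0,0,0,0]}' 25
python3 -c "
from h import *
plan(441,-7,14.5,99.8)"
```

```text
time_s: 24.3
ee_pos: [614.6, -259.9, 24.4]
ee_rot: [179.9, 0.1, 99.7]
force: [-0.0, -0.1, 1.2]
gripper_width: 84.8
gripper_force: 0.0
time_s: 25.2
ee_pos: [616.0, -260.3, 87.5]
ee_rot: [179.6, 0.3, 99.7]
force: [0.5, 0.5, -0.5]
gripper_width: 53.4
gripper_force: 25.0
at [ 616.  -260.3   87.5] rpy [179.6   0.3  99.7] t 25.2 w 53.4 | spin -0.01 slide [ 9.31 -4.31  2.43]
```

```bash
python3 -m jog '{"jaw":[48,48,48],"slide":[[0,0,0],[0,0,0],[0,0,0]],"spin":[0,0,0]}'
python3 - <<'E'
from h import *
plan(441,-7,14.5,99.8)
for i in range(3):
    im=env.grab_frame('side'); s=env.state(); print(s["ee_pos"].round(1), s["qvel"].round(1))
cv2.imwrite('pics/g7.png',cv2.resize(im[170:290,290:450],None,fx=3,fy=3,interpolation=2)[:,:,::-1])
E
```

```text
time_s: 25.5
ee_pos: [612.7, -258.8, 81.7]
ee_rot: [-179.9, -0.1, 99.7]
force: [-0.4, -0.0, -1.2]
gripper_width: 54.0
gripper_force: 25.0
at [ 612.7 -258.8   81.7] rpy [-1.799e+02 -1.000e-01  9.970e+01] t 25.5 w 54.0 | spin -0.01 slide [ 9.25 -4.21  2.24]
[ 612.8 -258.9   81.8] [ 0.1 -0.1 -0.3 -0.1  0.  -0. ]
[ 613.  -258.9   82. ] [ 0.  -0.2 -0.3 -0.1 -0.1 -0. ]
[ 613.1 -259.    82.2] [-0.1 -0.3 -0.2 -0.  -0.1 -0.1]
```

View pics/g7.png

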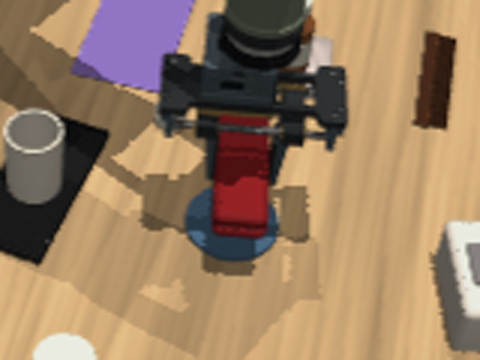

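The case is held level, with its underside about 68 mm up. To the mat.

```bash
python3 -m jog '{"jaw":[48,48,48,48,48,48,48,48,48,48],"slide":[[0.3,-0.14,0],[0.7,-0.32,0],[0.95,-0.43,0],[0.95,-0.43,0],[0.95,-0.43,0],[0.95,-0.43,0],[0.95,-0.43,0],[0.95,-0.43,0],[0.95,-0.43,0],[0.8,-0.36,0]],"spin":[0,0,0,0,0,0,0,0,0,0]}'
python3 -m jog '{"jaw":[48,48,48,48,48,48,48],"slide":[[0.55,-0.26,0],[0.25,-0.12,0.3],[0,0,0.6],[0,0,0.6],[0,0,0.3],[0,0,0],[0,0,0]],"spin":[0,0,0,0,0,0,0]}'
python3 -c "
from h import *
plan(441,-7,17,99.8)"
```

```text
time_s: 26.65
ee_pos: [455.4, -27.3, 83.1]
ee_rot: [-180.0, -0.0, 99.8]
force: [0.3, 0.4, -0.7]
gripper_width: 53.7
gripper_force: 25.0
time_s: 27.35
ee_pos: [442.3, -7.2, 29.2]
ee_rot: [180.0, -0.0, 99.7]
force: [0.2, 0.9, -0.6]
gripper_width: 53.8
gripper_force: 25.0
at [442.3  -7.2  29.2] rpy [180.   -0.   99.7] t 27.4 w 53.8 | spin -0.01 slide [ 0.02 -0.04  0.41]
```

```bash
python3 -m jog '{"jaw":[48,48,48,48,48],"slide":[[0,0,0.2],[0,0,0.1],[0,0,0.06],[0,0,0.03],[0,0,0]],"spin":[0,0,0,0,0]}'
python3 -c "
from h import *
plan(441,-7,17,99.8)"
```

```text
time_s: 27.85
ee_pos: [442.1, -7.1, 18.4]
ee_rot: [180.0, 0.0, 99.7]
force: [-2.4, 0.0, 9.1]
gripper_width: 54.2
gripper_force: 25.0
at [442.1  -7.1  18.4] rpy [180.    0.   99.7] t 27.9 w 54.2 | spin -0.01 slide [ 0.01 -0.03  0.05]
```

The case has touched down on the mat. Release it, lift, and measure the cup's rim.

```bash
python3 -m jog '{"jaw":[48,60,80,80,80,80,80,80,80,80],"slide":[[0,0,-0.05],[0,0,0],[0,0,0],[0,0,0],[0,0,-0.3],[0,0,-0.8],[0,0,-1],[0,0,-1],[0,0,-1],[0,0,-1]],"spin":[0,0,0,0,0,0,0,0,0,0]}'
python3 - <<'E'
from h import *
im=env.grab_frame("top"); c=im[195:255,330:390]; 
g=cv2.resize(cv2.cvtColor(c,cv2.COLOR_RGB2GRAY),None,fx=6,fy=6,interpolation=cv2.INTER_CUBIC)
h=cv2.HoughCircles(g,cv2.HOUGH_GRADIENT,1.5,8,param1=80,param2=20,minRadius=60,maxRadius=90)
for u,v,r in h[0][:4]:
    p=[330+(u+.5)/6-.5,195+(v+.5)/6-.5]; print(np.round(p,1),r/6,cast("top",p,90),cast("top",p,7))
T=env.camera_model("top")["camera_from_world"]; print("cam",(-T[:3,:3].T@T[:3,3]).round())
i=env.grab_frame("side"); v=cv2.cvtColor(i,cv2.COLOR_RGB2HSV)
print(v[196:248:2,301].tolist())
m=cv2.inRange(v,(0,0,58),(60,75,255))[200:245,285:320]; print("\n".join("".join(".#"[x>0] for x in r) for r in m))
# project of expected cup for hypothesis
cm=env.camera_model("side"); 
def pr(p):
    q=cm["camera_from_world"]@np.r_[p,1]; return (cm["cx"]+cm["fx"]*q[0]/-q[2]).round(1),(cm["cy"]-cm["fy"]*q[1]/-q[2]).round(1)
print(pr([406,-272,90]),pr([406,-272,5]))
o=np.hstack([cv2.resize(c,(360,360),interpolation=2),cv2.resize(i[195:255,275:335],(360,360),interpolation=2)]); cv2.imwrite("pics/cup.png",o[:,:,::-1])
E
```

```text
time_s: 28.85
ee_pos: [441.8, -7.1, 173.8]
ee_rot: [180.0, 0.0, 99.7]
force: [0.4, 0.6, 0.2]
gripper_width: 79.8
gripper_force: 0.0
[360.2 222. ] 11.55 [[ 395.51259414 -271.51393665]] [[ 408.93179049 -281.17157739]]
[359.7 220.7] 12.575 [[ 398.59497348 -270.14257923]] [[ 412.29405251 -279.67569954]]
[358.7 222. ] 11.375 [[ 395.27251215 -267.76396274]] [[ 408.66990885 -277.08110264]]
[358.2 223.2] 12.575 [[ 392.03481728 -266.63785228]] [[ 405.13822852 -275.85274039]]
cam [ 248. -165. 1004.]
[[17, 108, 175], [17, 108, 175], [17, 109, 177], [17, 110, 178], [17, 108, 177], [22, 53, 197], [18, 34, 111], [18, 35, 110], [19, 32, 110], [21, 32, 110], [19, 32, 111], [20, 34, 111], [39, 12, 221], [17, 34, 106], [18, 32, 105], [19, 34, 105], [17, 34, 106], [18, 32, 104], [17, 34, 105], [18, 32, 103], [19, 35, 103], [0, 0, 23], [0, 0, 24], [0, 0, 24], [150, 9, 28], [0, 9, 29]]Traceback (most recent call last):
  File "<stdin>", line 10, in <module>
  File "<stdin>", line 10, in <genexpr>
  File "<stdin>", line 10, in <genexpr>
TypeError: string indices must be integers, not 'numpy.bool'
```

Run:
```python
from h import *
from meas import R,H
for n in("top","side"):
    im=env.grab_frame(n); p=pts(mask(im,R[n]["blue"],*H["blue"])); print(n,"blue",*circ(n,p,8),cast(n,p,8).mean(0))
    p=pts(mask(im,R[n]["green"],*H["pink"])); print(n,"org",len(p),*(rect(n,p,18) if len(p) else ()))
    p=pts(mask(im,R[n]["green"],*H["green"]),False); print(n,"green",len(p),*(rect(n,p,11) if len(p) else ()))
plan(397.5,-269.5,40,99.8)
```

```text
top blue [ 608.4 -265.4] 98.1 [ 608.2259389  -265.22045294]
top org 0
top green 0
side blue [ 615.  -267.9] 99.0 [ 616.27221437 -268.14540798]
side org 57 [421.8 238.1] [ 31.6 112. ] -80.2
side green 110 [421.3 231.4] [ 70.1 140.5] -76.1
at [442.1  -7.1 172.6] rpy [179.9   0.   99.7] t 29.1 w 80.1 | spin -0.01 slide [-8.37 -2.95  4.42]
```

```bash
python3 -m jog '{"jaw":[88,88,88,88,88,88,88,88,88,88],"slide":[[-0.6,-0.22,0],[-0.95,-0.33,0],[-0.95,-0.33,0],[-0.95,-0.33,0],[-0.95,-0.33,0],[-0.95,-0.33,0],[-0.95,-0.33,0],[-0.95,-0.33,0],[-0.7,-0.26,0],[-0.42,-0.16,0]],"spin":[0,0,0,0,0,0,0,0,0,0]}'
python3 -m jog '{"jaw":[88,88,88],"slide":[[0,0,0.2],[0,0,0],[0,0,0]],"spin":[0,0,0]}'
python3 -c "
from h import *
plan(397.5,-269.5,40,99.8)
im=env.grab_frame('side')[150:270,240:400]; cv2.imwrite('pics/g8.png',cv2.resize(im,None,fx=3,fy=3,interpolation=2)[:,:,::-1])"
```

```text
time_s: 30.05
ee_pos: [396.1, -270.4, 170.4]
ee_rot: [-179.9, -0.1, 99.7]
force: [0.4, 0.9, 0.1]
gripper_width: 88.0
gripper_force: 0.0
time_s: 30.35
ee_pos: [397.1, -268.3, 165.3]
ee_rot: [-179.9, -0.1, 99.8]
force: [-0.2, -0.1, -0.0]
gripper_width: 87.8
gripper_force: 0.0
at [ 397.1 -268.3  165.3] rpy [-1.799e+02 -1.000e-01  9.980e+01] t 30.4 w 87.8 | spin -0.0 slide [-0.04  0.01  4.18]
```

View pics/g8.png

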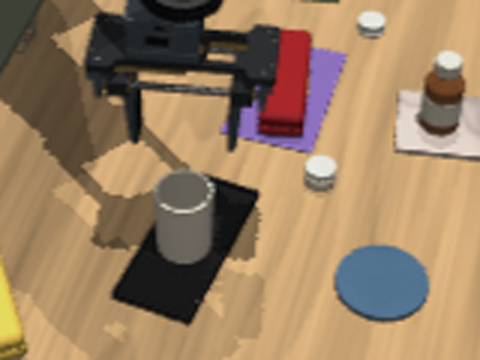

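Gripper is centred over the cup (column 185 in the crop for both). Bottle and case stand well. Descend and grip.

```bash
python3 -m jog '{"jaw":[88,88,88,88,88,88,88,88],"slide":[[-0.03,0,0.4],[0,0,0.7],[0,0,0.8],[0,0,0.8],[0,0,0.7],[0,0,0.5],[0,0,0.28],[0,0,0]],"spin":[0,0,0,0,0,0,0,0]}'
python3 -m jog '{"jaw":[80,75,70,65,60,55,55,55,55],"slide":[[0,0,0],[0,0,0],[0,0,0],[0,0,0],[0,0,0],[0,0,0],[0,0,0],[0,0,0],[0,0,0]],"spin":[0,0,0,0,0,0,0,0,0]}' 25
python3 -c "
from h import *
plan(608.4,-265.3,44,99.8)"
```

```text
time_s: 31.2
ee_pos: [396.8, -269.6, 39.3]
ee_rot: [-179.9, -0.1, 99.8]
force: [0.5, 0.3, 0.8]
gripper_width: 88.0
gripper_force: 0.0
time_s: 32.1
ee_pos: [397.4, -270.6, 40.8]
ee_rot: [-180.0, 0.0, 99.7]
force: [-2.6, -0.7, 4.9]
gripper_width: 61.2
gripper_force: 25.0
at [ 397.4 -270.6   40.8] rpy [-180.     0.    99.7] t 32.1 w 61.2 | spin -0.01 slide [-1.02  6.96 -0.11]
```

```bash
python3 -m jog '{"jaw":[55,55,55,55,55,55,55,55,55,55],"slide":[[0,0,-0.3],[0,0,-0.6],[0,0,-0.6],[0,0,-0.3],[-0.04,0.3,0],[-0.09,0.6,0],[-0.12,0.8,0],[-0.12,0.85,0],[-0.12,0.85,0],[-0.12,0.85,0]],"spin":[0,0,0,0,0,0,0,0,0,0]}'
python3 -m jog '{"jaw":[55,55,55,55,55,55,55,55,55],"slide":[[-0.12,0.85,0],[-0.12,0.8,0],[-0.09,0.55,0],[-0.06,0.35,0],[-0.02,0.16,0],[0,0,0],[0,0,0],[0,0,0],[0,0,0]],"spin":[0,0,0,0,0,0,0,0,0]}'
python3 -c "
from h import *
plan(608.4,-265.3,43.5,99.8)"
```

```text
time_s: 33.1
ee_pos: [527.4, -266.2, 93.2]
ee_rot: [-179.9, -0.1, 99.7]
force: [0.4, -0.2, -1.3]
gripper_width: 61.4
gripper_force: 25.0
time_s: 34.0
ee_pos: [607.9, -265.3, 94.7]
ee_rot: [-180.0, -0.0, 99.7]
force: [-0.3, -0.4, -1.5]
gripper_width: 61.5
gripper_force: 25.0
at [ 607.9 -265.3   94.7] rpy [-180.    -0.    99.7] t 34.0 w 61.5 | spin -0.01 slide [-0.    0.02  1.71]
```

```bash
python3 -m jog '{"jaw":[55,55,55,55,55,55,55,55,55],"slide":[[0,0.02,0.3],[0,0,0.5],[0,0,0.4],[0,0,0.25],[0,0,0.1],[0,0,0.06],[0,0,0.03],[0,0,0],[0,0,0]],"spin":[0,0,0,0,0,0,0,0,0]}'
python3 -c "
from h import *
plan(608.4,-265.3,43.5,99.8)"
```

```text
time_s: 34.9
ee_pos: [609.3, -265.3, 45.8]
ee_rot: [180.0, 0.0, 99.7]
force: [0.2, 0.1, -1.7]
gripper_width: 61.2
gripper_force: 25.0
at [ 609.3 -265.3   45.8] rpy [180.    0.   99.7] t 34.9 w 61.2 | spin -0.01 slide [ 0.   -0.03  0.08]
```

```bash
python3 -m jog '{"jaw":[55,55,55,55],"slide":[[0,0,0.04],[0,0,0.04],[0,0,0],[0,0,0]],"spin":[0,0,0,0]}'
python3 -c "
from h import *
s=env.state(); print(s['force']); plan(608.4,-265.3,43.5,99.8)"
```

```text
time_s: 35.3
ee_pos: [609.3, -265.3, 43.8]
ee_rot: [179.9, 0.0, 99.7]
force: [-2.1, 0.3, 4.2]
gripper_width: 61.3
gripper_force: 25.0
[-2.10702987  0.32274546  4.1926882 ]
at [ 609.3 -265.3   43.8] rpy [179.9   0.   99.7] t 35.3 w 61.3 | spin -0.01 slide [ 0.01 -0.03  0.01]
```

The cup is standing on the coaster. Release, lift and go back to the case.

```bash
python3 -m jog '{"jaw":[65,70,80,85,85,85,85,85,85,85],"slide":[[0,0,0],[0,0,0],[0,0,0],[0,0,0],[0,0,-0.3],[0,0,-0.8],[0,0,-1],[0,0,-1],[0,0,-1],[0,0,-0.2]],"spin":[0,0,0,0,0,0,0,0,0,0]}'
python3 -m jog '{"jaw":[85,85,85,85,85,85,85,85,85,85],"slide":[[0.6,-0.25,0],[1,-0.43,0],[1,-0.43,0],[1,-0.43,0],[1,-0.43,0],[1,-0.43,0],[1,-0.43,0],[1,-0.43,0],[0.9,-0.4,0],[0.6,-0.24,0]],"spin":[0,0,0,0,0,0,0,0,0,0]}'
python3 -m jog '{"jaw":[85,85,85,85],"slide":[[0.33,-0.13,0.5],[0,0,0.7],[0,0,0],[0,0,0]],"spin":[0,0,0,0]}'
python3 -c "
from h import *
plan(442.1,-7.1,17.5,99.8)"
```

```text
time_s: 36.3
ee_pos: [611.1, -266.0, 176.9]
ee_rot: [179.6, 0.3, 99.7]
force: [0.3, -0.2, 0.1]
gripper_width: 85.0
gripper_force: 0.0
time_s: 37.3
ee_pos: [445.5, -14.5, 171.3]
ee_rot: [-179.9, -0.0, 99.8]
force: [0.1, 0.3, -0.3]
gripper_width: 85.2
gripper_force: 0.0
time_s: 37.7
ee_pos: [441.8, -6.8, 135.8]
ee_rot: [-179.9, -0.0, 99.7]
force: [-0.4, 0.9, -0.1]
gripper_width: 85.3
gripper_force: 0.0
at [441.8  -6.8 135.8] rpy [-179.9   -0.    99.7] t 37.7 w 85.3 | spin -0.01 slide [-0.01  0.01  3.94]
```

```bash
python3 -m jog '{"jaw":[85,85,85,85,85,85,85],"slide":[[0,0,0.5],[0,0,0.9],[0,0,0.9],[0,0,0.8],[0,0,0.5],[0,0,0.34],[0,0,0]],"spin":[0,0,0,0,0,0,0]}'
python3 -m jog '{"jaw":[48,48,48,48,48,48,48,48,48,48],"slide":[[0,0,0],[0,0,0],[0,0,0],[0,0,0],[0,0,0],[0,0,-0.4],[0,0,-0.8],[0,0,-0.8],[0,0,0],[0,0,0]],"spin":[0,0,0,0,0,0,0,0.6,0.8,0.69]}' 25
python3 -m jog '{"jaw":[48,48],"slide":[[0,0,0],[0,0,0]],"spin":[0,0]}'
python3 -c "
from h import *
plan(396.4,-270.4,20,83)
im=env.grab_frame('top'); from meas import R,H
p=pts(mask(im,R['top']['black'],*H['black'])); print(rect('top',p,11),rect('top',p,9))"
```

```text
time_s: 38.4
ee_pos: [442.0, -7.0, 17.3]
ee_rot: [-179.9, -0.0, 99.7]
force: [0.5, 0.7, -0.1]
gripper_width: 85.1
gripper_force: 0.0
time_s: 39.4
ee_pos: [442.4, -6.8, 78.6]
ee_rot: [179.9, -0.0, 82.8]
force: [-0.3, 0.5, -0.6]
gripper_width: 53.7
gripper_force: 25.0
time_s: 39.6
ee_pos: [441.8, -6.8, 77.6]
ee_rot: [-180.0, -0.0, 83.1]
force: [0.9, 0.3, -0.9]
gripper_width: 53.8
gripper_force: 25.0
at [441.8  -6.8  77.6] rpy [-180.    -0.    83.1] t 39.6 w 53.8 | spin 0.02 slide [-8.91 -0.43  1.92]
(array([ 396.5, -270.4]), array([ 90.1, 196.2]), 83.1) (array([ 396.8, -270.6]), array([ 90.3, 196.6]), 83.1)
```

```bash
python3 -m jog '{"jaw":[48,48,48,48,48,48,48,48,48,48],"slide":[[-0.4,-0.02,0],[-0.8,-0.04,0],[-1,-0.05,0],[-1,-0.05,0],[-1,-0.05,0],[-1,-0.05,0],[-1,-0.05,0],[-1,-0.05,0],[-0.9,-0.04,0],[-0.6,-0.03,0]],"spin":[0,0,0,0,0,0,0,0,0,0]}'
python3 -m jog '{"jaw":[48,48,48,48,48,48],"slide":[[-0.26,0,0],[0,0,0.4],[0,0,0.6],[0,0,0.4],[0,0,0],[0,0,0]],"spin":[0,0,0,0,0,0]}'
python3 -c "
from h import *
plan(396.4,-272,19.6,83)
im=env.grab_frame('side')[180:280,250:370]; cv2.imwrite('pics/g9.png',cv2.resize(im,None,fx=4,fy=4,interpolation=2)[:,:,::-1])"
```

```text
time_s: 40.65
ee_pos: [396.6, -266.6, 77.5]
ee_rot: [-180.0, 0.0, 83.0]
force: [0.4, -0.0, -1.0]
gripper_width: 54.1
gripper_force: 25.0
time_s: 41.25
ee_pos: [396.4, -271.8, 35.8]
ee_rot: [-180.0, -0.0, 83.1]
force: [0.3, -0.0, -1.0]
gripper_width: 53.5
gripper_force: 25.0
at [ 396.4 -271.8   35.8] rpy [-180.    -0.    83.1] t 41.2 w 53.5 | spin 0.01 slide [-0.01 -0.    0.54]
```

View pics/g9.png

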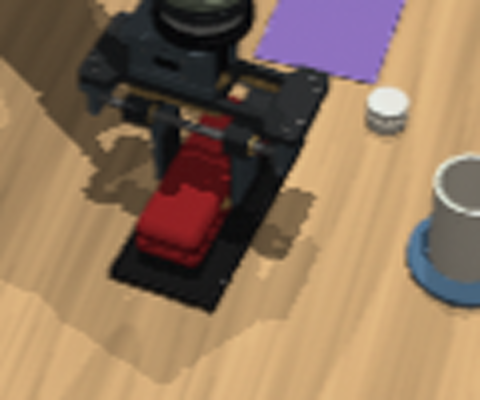

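The case hangs lengthwise over the black tray, and the cup stands in the blue coaster. Lower it.

```bash
python3 -m jog '{"jaw":[48,48,48,48,48,48],"slide":[[0,0,0.25],[0,0,0.15],[0,0,0.08],[0,0,0.04],[0,0,0],[0,0,0]],"spin":[0,0,0,0,0,0]}'
python3 -c "
from h import *
plan(396.4,-272,19.6,83)"
```

```text
time_s: 41.9
ee_pos: [396.5, -272.0, 20.3]
ee_rot: [180.0, -0.0, 83.0]
force: [-0.8, 0.6, 2.3]
gripper_width: 53.9
gripper_force: 25.0
at [ 396.5 -272.    20.3] rpy [180.  -0.  83.] t 41.9 w 53.9 | spin 0.0 slide [-0.   -0.    0.02]
```

```bash
python3 -m jog '{"jaw":[55,65,75,75,75,75,75,75,75,75],"slide":[[0,0,0],[0,0,0],[0,0,0],[0,0,0],[0,0,-0.3],[0,0,-0.8],[0,0,-1],[0,0,-1],[0,0,-1],[0,0,-1]],"spin":[0,0,0,0,0,0,0,0,0,0]}'
cat > fin.py <<'E'
from h import *
from meas import R,H
for n in("top","side"):
    im=env.grab_frame(n); globals()[n]=im
    def m(k,roi,big=True): return pts(mask(im,R[n][roi],*H[k]),big)
    r=im.astype(int); k=np.zeros(im.shape[:2],np.uint8); x0,y0,x1,y1=R[n]["black"]
    k[y0:y1,x0:x1]=((r[...,0]>35)&(r[...,0]>2.5*r[...,1]))[y0:y1,x0:x1]
    for nm,p,z in(("org",m("pink","green"),18),("green",m("green","green",False),11),("case",pts(k),28),("black",m("black","black",False),11),("marble",m("marble","marble",False),8)):
        if len(p)>8: print(n,nm,*rect(n,p,z))
    p=m("blue","blue",False); print(n,"blue",*circ(n,p,8))
cv2.imwrite("pics/fin.png",cv2.resize(np.hstack([top[100:260,110:410],side[100:260,270:400]]),(800,298),interpolation=2)[:,:,::-1])
s=env.state(); print(s["time_s"],s["ee_pos"])
E
python3 fin.py
python3 -m jog '{"jaw":[75,75,75,75,75,75,75,75,75,75],"slide":[[0.6,0,0],[1,0.1,0],[1,0.1,0],[1,0.1,0],[1,0.1,0],[1,0.1,0],[1,0.1,0],[1,0.1,0],[1,0.1,0],[0.6,0,0]],"spin":[0,0,0,0,0,0,0,0,0,0]}'
python3 fin.py
```

```text
time_s: 42.9
ee_pos: [396.4, -271.9, 175.1]
ee_rot: [180.0, 0.0, 83.0]
force: [-0.1, 1.1, 0.0]
gripper_width: 75.0
gripper_force: 0.0
top org [410.2 269.8] [ 39.2 151.3] -80.2
top green [411.2 263.8] [ 80.7 186.5] -80.1
top case [ 424.9 -243.8] [14.8 34.2] 56.1
top black [ 399.5 -273.8] [161.6 263.6] -86.4
top marble [633.6 -10.8] [ 99.  108.7] 8.0
top blue [ 612.  -237.2] 76.5
side org [417.  265.8] [ 31.6 168.3] -80.2
side green [419.5 258. ] [ 77.2 194.9] -80.2
side case [ 396.7 -273.8] [ 62.9 177.6] 83.2
side black [ 405.8 -276.4] [ 88.5 197.2] 82.5
side marble [630.6  10.5] [ 99.6 159.3] -81.8
side blue [ 616.2 -268.4] 98.4
43.0 [ 398.75819671 -273.61735372  177.79100803]
time_s: 44.0
ee_pos: [453.8, 0.8, 172.7]
ee_rot: [-180.0, -0.0, 83.1]
force: [-0.2, -0.2, 0.5]
gripper_width: 75.0
gripper_force: 0.0
top case [ 397.4 -270.7] [ 56.  158.1] 83.0
top black [ 396.4 -270.4] [ 90.3 196.2] 83.2
top marble [633.3 -15.1] [ 90.3 110.6] 8.4
top blue [ 608.1 -265.3] 98.5
side org [421.3 240.6] [ 31.6 117.3] -80.2
side green [420.4 237.6] [ 71.5 153.6] -77.7
side case [ 396.7 -273.7] [ 62.9 178. ] 83.2
side black [ 405.4 -275.8] [ 88.4 198. ] 82.9
side marble [630.6  10.4] [ 99.6 159.4] -81.8
side blue [ 616.2 -268.4] 98.4
44.1 [453.54872394   0.77404478 172.65186421]
```

View pics/fin.png

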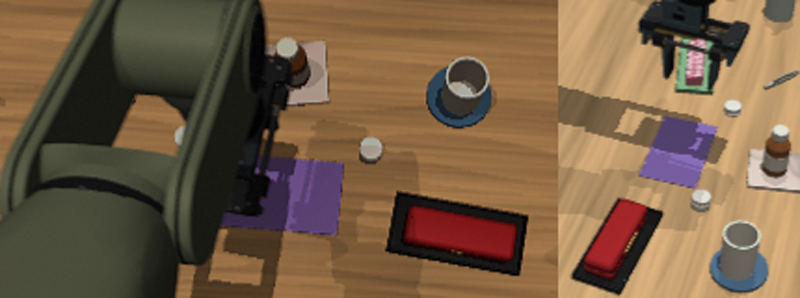

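Run:
```python
from h import *
im=env.grab_frame("top")
for nm,(x0,y0,x1,y1),lo,hi,z in(("cap",(250,105,300,165),12,17,108),("cup",(335,115,385,175),60,90,93)):
    g=cv2.resize(cv2.cvtColor(im[y0:y1,x0:x1],cv2.COLOR_RGB2GRAY),None,fx=6,fy=6,interpolation=cv2.INTER_CUBIC)
    a,b=(30,50) if nm=="cap" else (65,88)
    h=cv2.HoughCircles(g,cv2.HOUGH_GRADIENT,1.5,8,param1=80,param2=18,minRadius=a,maxRadius=b)
    if h is not None:
        for u,v,r in h[0][:3]:
            p=[x0+(u+.5)/6-.5,y0+(v+.5)/6-.5]; print(nm,np.round(p,1),round(r/6,1),cast("top",p,z).round(1))
```

```text
cap [263.7 125.5] 5.5 [[629.4  -9.8]]
cap [268.5 138.7] 7.9 [[593.9 -25.3]]
cap [280.  147.7] 6.8 [[571.5 -56.9]]
cup [360.5 141. ] 11.2 [[ 609.1 -263.7]]
cup [360.2 142.5] 10.9 [[ 604.9 -263.2]]
cup [361.  139.2] 12.7 [[ 614.  -264.8]]
```

The picture shows all four things in their own places:
- The bottle cap measures (629,-10), against (628,-11) for the marble coaster.
- The cup rim is within about 6 mm of the blue coaster's centre.
- The case is within about 1 mm of the black tray's centre.
- The organizer is about 5 mm off along the green tray.

The arm touches nothing, so I'll hand in.

```bash
python3 -c "
from workcell import env
print(env.job_done())"
```

```text
the job is handed in; nothing more can be done
None
```

The job is handed in at about 44 s on the robot's clock: my last measurements put all four things in their own places, each within about 6 mm of its centre, but the judge returned no verdict.

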